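# Fit the chopping blade and lock the lid of a food processor

### The job

Get the food processor ready for chopping: pick up the chopping blade by its white hub, keeping the fingers off its steel cutters, put it over the drive shaft in the bowl and turn it until its slot finds the two flats of the shaft and it drops fully home, without forcing it, then let it go. Then set the lid flat on the bowl with its orange tab short of the lock on the bowl's handle and turn it clockwise (seen from above) until the tab is fully in the lock, against its stop, and let go. Put both down gently and leave the other kitchen things where they are.

Things in the scene. Friction and masses are not known exactly. Their poses are not given: they have to be found in the camera images.
- processor: Food processor, fixed: red base 200 x 184 x 86 mm, clear round bowl centred on it, black handle. Origin: centre of its underside on the counter; z up = bowl axis; x towards handle and dial. Bowl: floor 95 mm and open rim 210 mm above the counter, inner radius 78, outer 83 mm. On the axis a collar (radius 28, top at 101 mm) carries the blade's foot: a blade fully home has its origin at 101 mm.
- shaft_top (a point): Bevelled top of the drive shaft, on the bowl axis 165 mm above the counter; axes as processor, so they do NOT show the shaft's angle. The shaft is a bar 26 x 14 mm in section (two flats). It stopped at any angle (same after half a turn): see it from above or find it by touch. Gears hold it (0.2 N m to turn it): it stays under a light touch and turns with a keyed blade.
- lock (a point): Place of the middle of the orange tab when locked: 94 mm from the bowl axis along the processor's x, 212.5 mm above the counter. The black lock on the handle is a slot with an outer cheek and a stop at its -y end, open at its +y end: the tab comes in from +y as the lid turns clockwise (yaw falls) and meets the stop when the lid's x lies along the processor's x.
- lock_roof (a point): Middle of the top of the lock's roof, 223 mm above the counter. The roof (underside at 218 mm) covers processor x from 90 to 122 mm and y from -22.5 to +11.5 mm: set the lid down with its tab clear of it, 0.35 rad or more (to +y) before the locked yaw. Axes as processor.
- blade: Chopping blade, about 150 g, standing on its foot: white upright hub 95 mm tall, radius 24 mm up to 38 mm and 19.5 mm above, with two steel cutters low on it. Origin: centre of the foot; z up along the hub. A round bore, radius 16.5 mm, goes up from the foot to 48 mm, where the slot begins. Black bar on the hub's top: along x.
- blade_grip (a point): Where to grip the hub: on its axis 78 mm above the foot; round, 39 mm across, solid from 66 to 95 mm. Axes as blade.
- blade_slot (a point): Mouth of the slot inside the hub, on its axis 48 mm above the foot: 30 mm (blade's x) by 18 mm (y), 18 mm deep. It takes the shaft only with the blade's x along the shaft's 26 mm side, either way round, within about 0.2 rad. Not matched, the hub stops on the shaft's top with its foot about 117 mm above the counter, 16 mm short of home; matched, it slides down.
- cutters: The two steel cutters, part of the blade: 3 mm thick, 8 to 28 mm above the foot, reaching 64 mm from the hub's axis. Origin and axes as blade. Sharp: fingers must stay off them.
- lid: Smoke-grey bowl lid, about 280 g, right way up. Origin: centre of its underside; z up. A bevelled plug (radius 76 mm, 8 mm deep) enters the bowl with 2 mm clearance; the flange above it (radius 86 mm, 8 to 13 mm high) rests on the rim: a seated lid's origin is 202 mm above the counter. Orange tab along +x, feed chute at -x.
- lid_tab (a point): Middle of the orange tab (24 mm wide along y, 5 mm thick, reaching to 104 mm from the lid's centre): 94 mm from the centre along the lid's x, 10.5 mm above its underside.
- lid_chute (a point): Centre of the top of the feed chute with white pusher: 42 mm (lid's x) by 60 mm (y), from 13 to 75 mm above the lid's underside, centred 40 mm from the lid's centre towards -x. Grip it across its 42 mm.
- slicing_disc: Bystander: steel slicing disc, 156 mm across, lying flat, white hub 26 mm high. Origin: centre of the underside.
- mug: Bystander: blue mug, 95 mm high. Origin: centre of the underside.
- oil_bottle: Bystander: green oil bottle, 210 mm high. Origin: centre of the underside.
- spice_jar: Bystander: amber spice jar with red cap, 95 mm high. Origin: centre of the underside.
- prep_bowl: Bystander: white bowl, 120 mm across, 55 mm high. Origin: centre of the underside.
- spatula: Bystander: spatula lying flat on the counter near the robot. Origin: on its underside, near its middle.
Mind the look-alikes: they are no part of the job. There is more than one size of the lid; the job needs the smaller.

How it is judged:
By the outcome, as a careful person would: the job done as asked, in the order asked, and still so for the second after the job is handed in, with the robot touching nothing.
It also fails if it takes over 72 s, if anything falls off the work surface, if the arm or the gripper's body presses on something with over 40 N, if the wrist force passes 120 N, or if a joint passes its speed limit or range.

### The arm

A 6-joint arm with a two-finger parallel gripper is mounted at the origin on the work surface. World frame = base frame: x ahead of the robot, y to its left, z up, the work surface at z = 0. Lengths are in mm, angles in rad, forces in N, time in s.
With the tool pointing down it reaches from about 350 to 875 mm from the base axis. Payload 4.2 kg.
Tool frame: the origin (TCP) lies between the finger pads; the fingertips stand 14 mm ahead of it and the grasp point (between the pads) lies 5 mm behind it; z points along the fingers, y is the line along which they close (so a half turn about z gives the same grasp; the last joint's range is limited). The gripper opens to 85 mm and grips with 20 to 120 N. Pads are 22 mm wide; open, the fingers measure 114 mm over their backs; the gripper's body (76 mm by 85 mm) begins 54 mm behind the grasp point. The pads swing forward as they close: fully open they stand 13 mm farther back than shut.
Start: joints at [1.363, 0.385, 0.008, 0, -1.194, -0.259], TCP at [281.236, 558.127, 245.312] pointing down, gripper open.
Joint ranges: [-3.14, 3.14], [-1.21, 2.06], [-1.07, 1.41], [-3.16, 2.05], [-2.99, -0.16], [-3.1, 3.1]. Speed limits (rad/s): [2.79, 2.79, 3.14, 3.14, 3.14, 3.14].

### API

Orientations are given as a unit quaternion [x, y, z, w].
In Python, from bench import * gives the robot as it stands.
- The arm moves only by the tool carry_out, never from a script. Its argument "motion" is a list of rows, each a list of 7 numbers: the turn, a rotation vector about the tool's x, y, z in rad, then the shift along the tool's x, y, z in mm, then the opening, from -1 (shut) to 1 (fully open), so that 0 is half open. A call has 1 to 5 rows; each row is the pose to reach, as a shift and turn from the pose commanded when the call began, along the tool's axes at that moment; what a row does not reach only later rows make up. A row lasts 1/8 s, in which the tool goes at most 62.5 mm and 10.7 degrees, less where a joint would pass 70% of its speed; a pose out of reach is approached as far as the arm can. A call with a gripper value outside its range is refused whole. The fingers move at their own pace and stop on an object; the grip force is fixed at half the most. Time passes only in rows, so rows that repeat a pose let the fingers close. It gives the time, the measured TCP pose, the force, the opening and the grip force at its end, in the units of the state.
- read_state(): the state, without advancing time (a new reading comes with each control period).
- get_image(name): name is "side" or "top" or "wrist"; returns a dict with "color" (400x640x3 uint8, blue, green, red), "mtx" (3x3 intrinsics, pixels), "position" and "orientation" of the camera in the world. Camera axes: x right, y down, z forward; pixel columns grow to the right and rows downward; lengths in mm; the calibration is good to about 2 mm. The wrist camera is an equidistant fisheye: a pixel r from the principal point sees the ray r / f radians off the axis. A picture is of the moment at which its call begins. There is no depth.
- job_done(): hands the job in; it is judged then, once.
The state is a dict: "clock": time; "joints": joint angles; "joint_vel": joint speeds; "joint_efforts": joint torques, N m; "position": TCP position; "ee_rot": TCP orientation; "contact_force": force on the tool from outside, world axes, zero at the start; "wrist_torque": the same for the moment, N m; "gripper_width": finger opening in mm; "grasp_force": force on a finger pad.
Only numpy, scipy, OpenCV 4.12 (cv2) and the standard library are available. Lean on these libraries where they do the work, as an engineer would, in place of code of your own. Each camera call takes 0.05 s, during which the arm holds its last target. There are 200 camera calls.

## Working session

There is one attempt and no reset: what is moved stays moved. The work goes in short steps, Python scripts to look and compute and a tool call to move; the robot and the scene stay as the last step left them, time stands still between calls to the robot, and variables do not carry over. Pictures are saved under pics/ and viewed, at most 12 in all, crops included, and the job is handed in when it is done.

Besides the shell and the picture viewer there is one more tool, called after "Call:" as name(argument=value, ...) on one line, values as JSON. carry_out: Moves the arm, as the interface text tells. Its arguments: {"type":"object","properties":{"motion":{"type":"array"}},"required":["motion"]}

```bash
mkdir -p pics; ls
python3 - <<'E'
from bench import *
import cv2,numpy as np
for n in ("top","side","wrist"):
    d=get_image(n); cv2.imwrite(f"pics/{n}0.png",d["color"]); np.savez(f"pics/{n}0.npz",**{k:np.array(v) for k,v in d.items()})
    print(n,np.array(d["mtx"]).tolist(),d["position"],d["orientation"])
print(read_state())
E
```

```text
pics
top [[440.95718318630264, 0.0, 320.9665292226689], [0.0, 440.95718318630264, 203.3445906558466], [0.0, 0.0, 1.0]] [ 364.60918499   65.44487076 1436.35603319] [-0.69825328  0.71322755 -0.0498006   0.03561913]
side [[396.90911009708117, 0.0, 318.73647165130177], [0.0, 396.90911009708117, 202.97524057689915], [0.0, 0.0, 1.0]] [ 388.4236617  -905.8088729  1052.20803072] [ 0.91593404 -0.0455566   0.03159518 -0.39748103]
wrist [[309.70691628693146, 0.0, 319.1497358799524], [0.0, 309.70691628693146, 196.18726564298242], [0.0, 0.0, 1.0]] [346.6022848  526.54744129 372.08970585] [-0.51941641  0.8419271   0.12417097 -0.07711628]
{'clock': 0.15, 'joints': array([ 1.36260973e+00,  3.85388533e-01,  6.92066369e-03, -3.59441247e-04,
       -1.19399062e+00, -2.58618357e-01]), 'joint_vel': array([-6.27502895e-04, -1.48693062e-03,  4.70487336e-03,  2.01971690e-03,
       -1.19820933e-03, -9.35773908e-05]), 'joint_efforts': array([-4.93455300e-04, -3.92679298e+01,  1.88581824e+01,  4.18862432e+00,
       -3.42411244e-03, -3.08962839e-06]), 'position': array([281.05660116, 557.76719678, 244.45908195]), 'ee_rot': array([ 9.72869394e-01, -2.31353462e-01, -1.46049946e-04,  8.35028255e-04]), 'contact_force': array([ 0.26633817, -0.2822624 , -0.15828364]), 'wrist_torque': array([-0.03201698, -0.0518581 ,  0.02157961]), 'grasp_force': 0.0, 'gripper_width': 85.79182995576753}
```

View pics/top0.png

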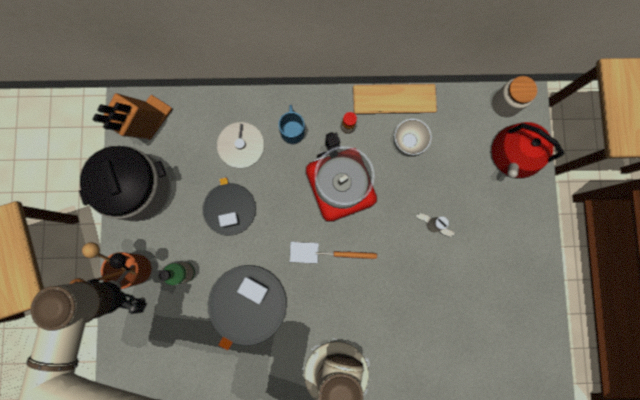

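View pics/side0.png

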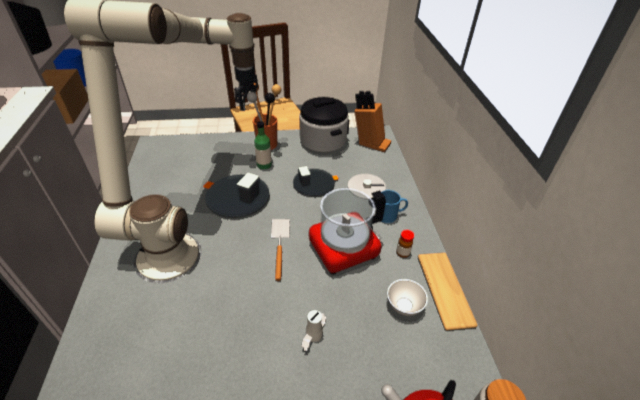

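Top view shows the bowl at (343,180) with handle at (332,142), the blade at (442,223), and the small lid at (229,208) with its tab at (223,181). The large lid is at (247,305). In the side view the blade hub top is at (316,316), the bowl at (347,215) and the small lid at (314,182). Next I zoom in for exact pixels.

```bash
cat > h.py <<'E'
import numpy as np,cv2
from scipy.spatial.transform import Rotation as R
def ray(d,uv):
    K=np.asarray(d["mtx"]);x=(uv[0]-K[0,2])/K[0,0];y=(uv[1]-K[1,2])/K[1,1]
    if d["fish"]:
        r=np.hypot(x,y);s=np.sin(r)/max(r,1e-9);v=[x*s,y*s,np.cos(r)]
    else: v=[x,y,1]
    v=R.from_quat(d["orientation"]).apply(v);return np.asarray(d["position"]),v/np.linalg.norm(v)
def onz(d,uv,z):
    p,v=ray(d,uv);return p+v*(z-p[2])/v[2]
def tri(a,b):
    (p,v),(q,w)=a,b
    t=np.linalg.lstsq(np.c_[v,-w],q-p,rcond=None)[0];A=p+v*t[0];B=q+w*t[1]
    return (A+B)/2,np.linalg.norm(A-B)
def proj(d,P):
    K=np.asarray(d["mtx"]);c=R.from_quat(d["orientation"]).inv().apply(np.asarray(P,float)-d["position"])
    if d["fish"]:
        t=np.arctan2(np.hypot(c[0],c[1]),c[2]);n=c[:2]/max(np.hypot(c[0],c[1]),1e-9);xy=n*t
    else: xy=c[:2]/c[2]
    return xy*K[0,0]+K[:2,2]
def load(n):
    d=dict(np.load(f"pics/{n}.npz"));d["fish"]="wrist" in n;return d
def snap(n,tag):
    from bench import get_image
    d=get_image(n);cv2.imwrite(f"pics/{n}{tag}.png",d["color"]);np.savez(f"pics/{n}{tag}.npz",**{k:np.array(v) for k,v in d.items()})
    return load(n+tag)
def blobs(m,mn=4):
    n,l,s,c=cv2.connectedComponentsWithStats(m.astype(np.uint8))
    return [(np.round(c[i],1).tolist(),s[i].tolist()) for i in range(1,n) if s[i,4]>=mn]
E
python3 - <<'E'
from h import *
t=load("top0");s=load("side0")
def crop(d,u,v,w=50,h=37): return cv2.resize(d["color"][v-h:v+h,u-w:u+w],(400,296),interpolation=cv2.INTER_CUBIC)
m=np.vstack([np.hstack([crop(t,440,223),crop(t,343,178)]),np.hstack([crop(s,316,325),crop(s,347,225)])])
cv2.imwrite("pics/m1.png",m)
for n,d in(("top",t),("side",s)):
    hsv=cv2.cvtColor(d["color"],cv2.COLOR_BGR2HSV);H,S,V=cv2.split(hsv)
    print(n,"orange",[b for b in blobs((H>=5)&(H<=20)&(S>170)&(V>120),8)])
    print(n,"white",[b for b in blobs((S<40)&(V>200),15) if b[1][4]<900])
E
```

```text
top orange [([521.8, 89.5], [510, 77, 26, 25, 228]), ([532.0, 85.8], [528, 84, 8, 5, 13]), ([119.8, 99.1], [114, 95, 13, 9, 49]), ([159.1, 105.6], [147, 99, 22, 16, 87]), ([112.2, 102.9], [110, 101, 5, 5, 8]), ([130.3, 103.7], [128, 101, 5, 6, 10]), ([128.0, 119.6], [120, 105, 18, 29, 86]), ([223.4, 181.0], [220, 178, 8, 7, 33]), ([130.6, 261.3], [122, 253, 16, 20, 90]), ([351.4, 253.9], [349, 253, 6, 4, 11]), ([362.8, 254.6], [355, 253, 17, 5, 34]), ([225.1, 343.2], [220, 339, 11, 10, 64])]
top white [([409.0, 140.1], [404, 136, 10, 10, 41]), ([239.9, 143.2], [237, 141, 6, 5, 16]), ([226.0, 219.5], [221, 215, 12, 9, 42]), ([303.4, 252.1], [292, 243, 25, 19, 207]), ([252.3, 289.9], [241, 279, 24, 22, 148])]
side orange [([368.9, 108.9], [355, 104, 26, 9, 92]), ([261.8, 111.6], [260, 107, 7, 8, 13]), ([273.9, 119.5], [271, 114, 6, 11, 25]), ([253.9, 120.2], [253, 116, 4, 9, 17]), ([384.3, 144.0], [379, 139, 12, 11, 76]), ([335.0, 177.5], [333, 176, 5, 4, 18]), ([207.6, 184.5], [204, 182, 9, 6, 34]), ([278.5, 263.1], [276, 246, 6, 33, 141]), ([503.9, 390.9], [487, 380, 39, 20, 596])]
s
[... 332 characters left out ...]
 170.1], [299, 166, 11, 9, 68]), ([247.7, 179.5], [238, 173, 20, 15, 167]), ([364.4, 183.7], [348, 174, 37, 24, 487]), ([110.3, 212.5], [96, 203, 32, 18, 334]), ([171.4, 215.5], [170, 210, 5, 12, 20]), ([346.2, 215.8], [343, 214, 7, 5, 18]), ([279.8, 227.7], [271, 219, 18, 18, 305]), ([334.3, 220.8], [329, 218, 12, 6, 19]), ([356.4, 223.2], [350, 221, 14, 4, 17]), ([188.6, 238.1], [185, 236, 9, 5, 23]), ([158.1, 273.5], [140, 268, 41, 11, 256]), ([409.6, 286.7], [387, 279, 41, 28, 104]), ([406.1, 298.4], [390, 283, 33, 30, 654]), ([311.3, 313.7], [307, 310, 10, 10, 55]), ([319.4, 318.3], [312, 312, 14, 13, 89]), ([305.8, 341.6], [302, 335, 9, 15, 84]), ([387.4, 389.4], [385, 387, 6, 6, 27])]
```

View pics/m1.png

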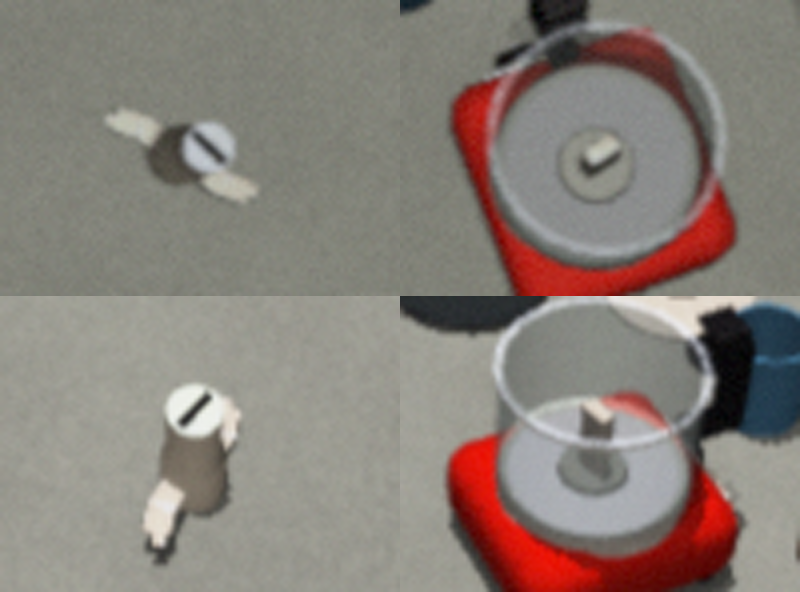

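The crops give these pixels:

| Feature | Top view | Side view |
|---|---|---|
| Hub top | (442.4,223) | (314.7,316.4) |
| Shaft top | (343,179) | (346.5,216) |
| Rim centre | (344.5,176) | (348.4,206.9) |

In the top view the black bar runs from crop (190,129) to (226,163), and the shaft's long side from (185,160) to (218,145).

Run:
```python
from h import *
t=load("top0");s=load("side0")
for n,a,b in(("hubtop z95",(442.2,222.8),(314.6,316.3)),("shaft z165",(342.8,178.8),(346.4,215.9)),("rim z210",(344.3,176),(348.2,206.7)),("tab",(223.4,181),(335,177.5)),("chute z75",(227.8,219.5),(304,170.3))):
    print(n,*[np.round(x,1) for x in tri(ray(t,a),ray(s,b))])
def ang(d,a,b,z):
    v=onz(d,b,z)-onz(d,a,z);return np.arctan2(v[1],v[0])
o=(390,186);print("bar",ang(t,(390+47.5,186+32.2),(390+56.5,186+40.7),95), ang(s,(266+45,288+32.5),(266+52.7,288+24.7),95))
print("shaft",ang(t,(293+46,141+40),(293+54.5,141+36.2),165))
c=t["color"];hsv=cv2.cvtColor(c,cv2.COLOR_BGR2HSV);H,S,V=cv2.split(hsv)
# lid discs: dark mask
m=(V<75);m[:,:185]=0;m[:,275:]=0;m[:170]=0;m[245:]=0
print([b for b in blobs(m,100)])
k=np.argwhere(V[205:232,212:245]>140);print("pusher",k.mean(0)+[205,212],len(k), cv2.minAreaRect(k[:,::-1].astype(np.float32)))
# red base
m=((H<8)|(H>172))&(S>150)&(V>60);m[:,:300]=0;m[:,385:]=0;m[:145]=0;m[225:]=0
print("red",cv2.minAreaRect(np.argwhere(m)[:,::-1].astype(np.float32)))
m=(V<50);m[:,:310]=0;m[:,360:]=0;m[:125]=0;m[170:]=0;print("handle",blobs(m,8))
from scipy.spatial.transform import Rotation as R
q=[9.72869394e-01,-2.31353462e-01,-1.46049946e-04,8.35028255e-04];print(R.from_quat(q).as_matrix().round(3))
```

```text
hubtop z95 [ 460.2 -333.7   94.5] 0.7
shaft z165 [591.3 -27.6 162.8] 2.0
rim z210 [592.9 -29.1 204.3] 3.9
tab [617.1 352.1   8.7] 1.3
chute z75 [485.3 324.4  76.7] 0.4
bar -2.3635344580232998 0.7499367713286342
shaft -1.166179764011375
[([223.2, 197.7], [204, 183, 52, 42, 705])]
pusher [218.86842105 227.24210526] 190 ((15.292682647705078, 13.865853309631348), (11.035199165344238, 17.111543655395508), 77.90524291992188)
red ((340.78216552734375, 184.17825317382812), (61.94318771362305, 56.95925521850586), 69.14553833007812)
handle [([331.4, 140.6], [326, 133, 13, 17, 167]), ([333.4, 153.9], [330, 151, 8, 7, 35]), ([319.6, 154.6], [317, 153, 7, 4, 11])]
[[ 0.893 -0.45  -0.001]
 [-0.45  -0.893 -0.002]
 [ 0.     0.002 -1.   ]]
```

Call:
carry_out(motion=[[0, 0, 0, 0, 0, -60, 1], [0, 0, 0, 468, 383, -60, 1], [0, 0, 0, 468, 383, -60, 1], [0, 0, 0, 468, 383, -60, 1], [0, 0, 0, 468, 383, -60, 1]])

```text
clock: 0.78
position: [383.0, 327.7, 305.2]
ee_rot: [0.973, -0.231, -0.0, 0.0]
contact_force: [0.4, -0.5, -0.1]
gripper_width: 85.3
grasp_force: 0.0
```

Call:
carry_out(motion=[[0, 0, 0, 274, 224, 0, 1], [0, 0, 0, 274, 224, 0, 1], [0, 0, 0, 274, 224, 0, 1], [0, 0, 0, 274, 224, 0, 1], [0, 0, 0, 274, 224, 0, 1]])

```text
clock: 1.4
position: [510.1, 42.2, 305.3]
ee_rot: [0.973, -0.231, 0.0, -0.0]
contact_force: [0.4, 1.1, 0.8]
gripper_width: 85.3
grasp_force: 0.0
```

Run:
```python
from h import *
from bench import read_state
w=snap("wrist","1"); s=read_state();print(s["position"],s["joints"])
for P in ([592,-28,165],[592,-28,210],[460,-334,95],[617,352,10]): print(P,proj(w,P).round(1))
u,v=proj(w,[592,-28,180]).astype(int);print(u,v)
y0=max(0,v-100);x0=max(0,u-133);print("crop",x0,y0)
cv2.imwrite("pics/m2.png",cv2.resize(w["color"][y0:y0+200,x0:x0+266],None,fx=3,fy=3,interpolation=cv2.INTER_CUBIC))
```

```text
[511.88288188  36.79504248 304.98800129] [ 0.38973203  0.15398878 -0.16054708  0.00240721 -1.25764743  0.70746382]
[592, -28, 165] [351.8  68.9]
[592, -28, 210] [358.2  61.8]
[460, -334, 95] [577.6  91.1]
[617, 352, 10] [122.7 189.2]
353 66
crop 220 0
```

View pics/m2.png

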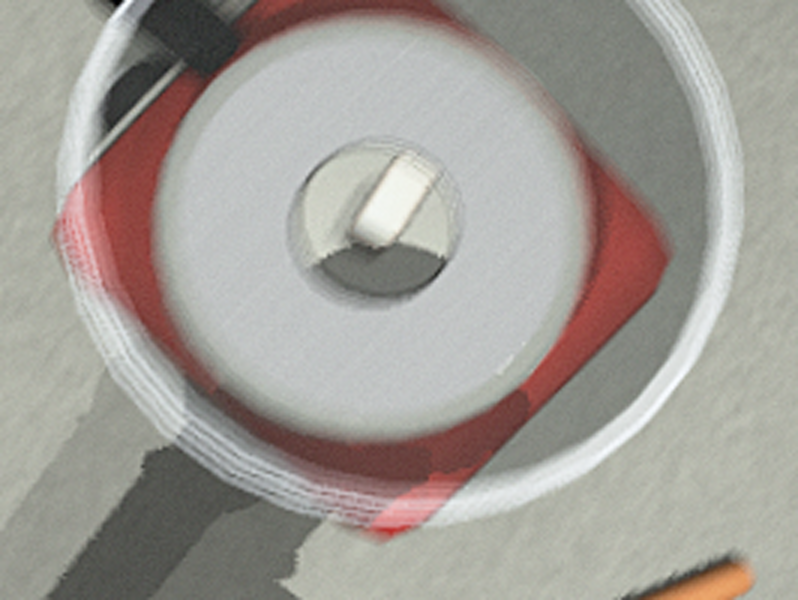

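The shaft top is the white block at crop (396,204), i.e. wrist pixel (352,68). Its long side runs from crop (370,237) to (419,170). The handle is at upper left and the picture is slightly blurred by motion.

Run:
```python
from h import *
w=load("wrist1");t=load("top0")
a=onz(w,(220+370/3,79),165);b=onz(w,(220+419/3,170/3),165);print(a,b,(a+b)/2,np.arctan2(*(b-a)[1::-1]),np.linalg.norm(b-a))
print(tri(ray(w,(352,68)),ray(t,(342.8,178.8))))
# base yaw from top red rect at z~70 and handle
import math
an=math.radians(69.1455);c=np.array([340.8,184.2]);u=np.array([math.cos(an),math.sin(an)])
d=onz(t,c-30*u,60)-onz(t,c+30*u,60);print("base yaw",np.arctan2(d[1],d[0]),onz(t,c,60))
for p in((331.4,140.6),): q=onz(t,p,190);print(q,np.arctan2(q[1]+28.5,q[0]-592))
```

```text
[587.14813308 -17.53558531 165.        ] [598.86447057 -39.01884882 165.        ] [593.00630182 -28.27721707 165.        ] -1.0715144053665746 24.47045515008413
(array([592.73551611, -29.29671929, 152.71138935]), np.float64(2.4549537401612676))
base yaw 0.3333830877708085 [591.2637733  -28.20850234  60.        ]
[698.35506175   4.35656079 190.        ] 0.2996316891501318
```

Call:
carry_out(motion=[[0, 0, 0.43, 120, 354, 0, 1], [0, 0, 0.43, 120, 354, 0, 1], [0, 0, 0.43, 120, 354, 0, 1], [0, 0, 0.43, 120, 354, 0, 1], [0, 0, 0.43, 120, 354, 0, 1]])

```text
clock: 2.08
position: [465.5, -267.1, 305.3]
ee_rot: [0.901, -0.433, 0.0, -0.0]
contact_force: [1.0, 0.8, 0.4]
gripper_width: 85.6
grasp_force: 0.0
```

```bash
cat > go.py <<'E'
import sys;from h import *
from bench import read_state
def go(x,y,z,th=None):
    s=read_state();r=R.from_quat(s["ee_rot"]);m=r.as_matrix();p=np.array(s["position"])
    a=np.arctan2(m[1,0],m[0,0]);th=a if th is None else th
    tgt=R.from_matrix([[np.cos(th),np.sin(th),0],[np.sin(th),-np.cos(th),0],[0,0,-1]])
    print("pos",p.round(1),"th",a.round(3),"F",np.round(s["contact_force"],1),"w",round(s["gripper_width"],1),"g",round(s["grasp_force"],1),"j6",round(s["joints"][5],2),"t",s["clock"])
    print("turn",(r.inv()*tgt).as_rotvec().round(3),"shift",r.inv().apply(np.array([x,y,z])-p).round(1))
if __name__=="__main__": go(*[float(v) for v in sys.argv[1:]])
E
python3 go.py 460 -334 130 -0.9
```

```text
pos [ 465.5 -267.1  305.3] th -0.897 F [1.  0.8 0.4] w 85.6 g 0.0 j6 0.89 t 2.075
turn [-0.     0.     0.003] shift [ 48.8  46.1 175.2]
```

Call:
carry_out(motion=[[0, 0, 0, 49, 46, 60, 1], [0, 0, 0, 49, 46, 120, 1], [0, 0, 0, 49, 46, 175, 1], [0, 0, 0, 49, 46, 175, 1], [0, 0, 0, 49, 46, 175, 1]])

```text
clock: 2.7
position: [461.7, -332.6, 131.2]
ee_rot: [0.901, -0.433, 0.0, 0.0]
contact_force: [0.8, -0.3, 0.1]
gripper_width: 85.2
grasp_force: 0.0
```

```bash
python3 - <<'E'
from h import *
w=snap("wrist","2");print(proj(w,[460.2,-333.7,95]))
u,v=proj(w,[460.2,-333.7,90]).astype(int)
y0=max(0,min(v-100,200));x0=max(0,u-133);print("crop",x0,y0)
cv2.imwrite("pics/m3.png",cv2.resize(w["color"][y0:y0+200,x0:x0+266],None,fx=2,fy=2))
E
python3 go.py 460 -334 73 -0.9
```

```text
[323.89722834 233.53187364]
crop 190 130
pos [ 462.5 -332.7  132.5] th -0.896 F [-0.  -0.5  0.4] w 85.0 g 0.0 j6 1.01 t 2.75
turn [-0.001 -0.004  0.004] shift [-0.8  2.8 59.5]
```

View pics/m3.png

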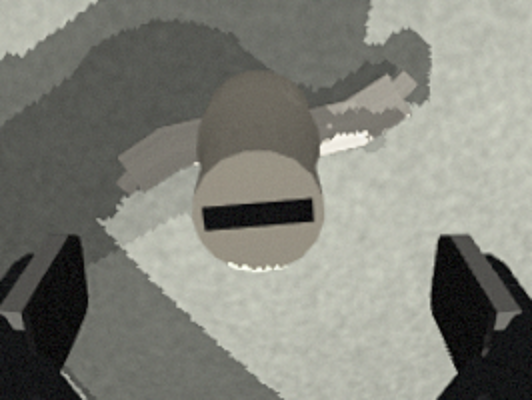

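The hub top is at wrist pixel (319,235), about 2 mm from the prediction. The bar runs from (292,239.5) to (347,235), and the open fingers straddle the hub.

```bash
python3 - <<'E'
from h import *
w=load("wrist2");a=onz(w,(292,239.5),95);b=onz(w,(347,235),95);print((a+b)/2,np.arctan2(*(b-a)[1::-1])+np.pi,onz(w,(319,235),95), tri(ray(w,(319.5,236.5)),ray(load("top0"),(442.2,222.8))))
E
python3 go.py 461 -333 73 -0.9
```

```text
[ 460.6896327  -330.18552913   95.        ] 0.7667638937023677 [ 461.82183779 -331.20675721   95.        ] (array([ 460.6416454 , -332.10356231,   97.60097285]), np.float64(2.4344855839666484))
pos [ 462.5 -332.7  132.5] th -0.896 F [-0.  -0.5  0.4] w 85.0 g 0.0 j6 1.01 t 2.75
turn [-0.001 -0.004  0.004] shift [-0.9  1.4 59.5]
```

Call:
carry_out(motion=[[0, 0, 0, -1, 1, 30, 1], [0, 0, 0, -1, 1, 59, 1], [0, 0, 0, -1, 1, 59, 1], [0, 0, 0, -1, 1, 59, -0.5], [0, 0, 0, -1, 1, 59, -0.5]])

```text
clock: 3.38
position: [460.8, -332.5, 73.5]
ee_rot: [0.901, -0.433, 0.002, -0.0]
contact_force: [-0.3, -1.2, -0.5]
gripper_width: 51.4
grasp_force: 0.0
```

Call:
carry_out(motion=[[0, 0, 0, 0, 0, 0, -0.5], [0, 0, 0, 0, 0, 0, -0.5], [0, 0, 0, 0, 0, 0, -0.5], [0, 0, 0, 0, 0, 0, -0.5]])

```text
clock: 3.88
position: [460.6, -332.5, 73.0]
ee_rot: [0.901, -0.433, 0.002, 0.0]
contact_force: [-0.7, 1.4, 6.0]
gripper_width: 38.0
grasp_force: 59.5
```

Call:
carry_out(motion=[[0, 0, 0, 0, 0, -30, -0.5], [0, 0, 0, 0, 0, -90, -0.5], [0, 0, 0, 0, 0, -150, -0.5], [0, 0, 0, 0, 0, -205, -0.5], [0, 0, 0, 0, 0, -240, -0.5]])

```text
clock: 4.5
position: [459.5, -332.2, 314.4]
ee_rot: [0.901, -0.434, 0.002, -0.0]
contact_force: [0.4, -0.1, -1.9]
gripper_width: 37.5
grasp_force: 60.4
```

```bash
python3 go.py 592.5 -28.5 313 0.39
```

```text
pos [ 459.5 -332.2  314.4] th -0.897 F [ 0.4 -0.1 -1.9] w 37.5 g 60.4 j6 1.01 t 4.5
turn [ 0.    -0.004 -1.287] shift [-154.3 -293.5    1.5]
```

Call:
carry_out(motion=[[0, 0, -0.18, -26, -49, 0, -0.5], [0, 0, -0.36, -54, -102, 0, -0.5], [0, 0, -0.54, -82, -155, 0, -0.5], [0, 0, -0.72, -110, -208, 0, -0.5], [0, 0, -0.9, -134, -254, 0, -0.5]])

```text
clock: 5.12
position: [574.3, -66.8, 310.9]
ee_rot: [1.0, 0.005, -0.001, -0.0]
contact_force: [0.6, -0.0, -1.8]
gripper_width: 37.7
grasp_force: 60.4
```

```bash
python3 go.py 592.5 -28.5 313 0.39
```

```text
pos [574.3 -66.8 310.9] th 0.01 F [ 0.6 -0.  -1.8] w 37.7 g 60.4 j6 1.42 t 5.125
turn [-0.001  0.001 -0.38 ] shift [ 18.5 -38.1  -2.1]
```

Call:
carry_out(motion=[[0, 0, -0.18, 9, -19, -2, -0.5], [0, 0, -0.38, 18, -38, -2, -0.5], [0, 0, -0.38, 18, -38, -2, -0.5], [0, 0, -0.38, 18, -38, -2, -0.5]])

```text
clock: 5.62
position: [591.6, -31.2, 312.9]
ee_rot: [0.982, 0.19, -0.001, -0.0]
contact_force: [-1.1, 0.3, -0.8]
gripper_width: 37.7
grasp_force: 60.5
```

```bash
python3 - <<'E'
from h import *
w=snap("wrist","3")
cv2.imwrite("pics/m4.png",w["color"])
for P in ([592.5,-28.5,165],[592.5,-28.5,210]):print(proj(w,P))
E
python3 go.py 592.5 -28.5 240 0.39
```

```text
[318.87739035 184.76681633]
[318.74293633 199.4208538 ]
pos [591.7 -31.4 313.1] th 0.381 F [-0.3 -0.8 -1.8] w 37.5 g 60.5 j6 1.73 t 5.675
turn [-0.     0.001 -0.009] shift [ 1.9 -2.4 73.1]
```

View pics/m4.png

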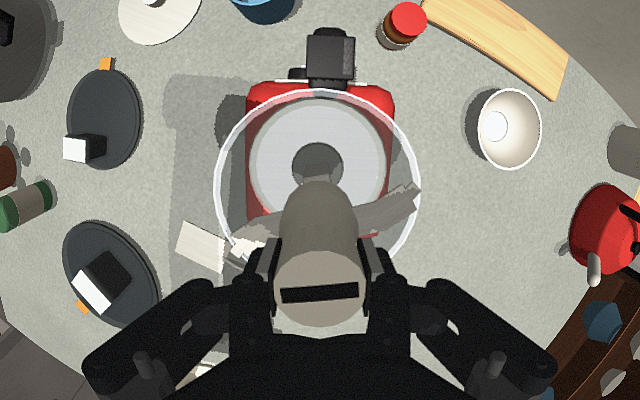

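The bowl rim arc spans u=214 to 421 with its top at v=88. The held hub's top is at about (319,290), its bar is nearly level, and the handle is straight up at (331,55). I'll fit the rim circle by ray casting and check the camera bias on the held hub.

Run:
```python
from h import *
from scipy.optimize import least_squares
w=load("wrist3");hsv=cv2.cvtColor(w["color"],cv2.COLOR_BGR2HSV);H,S,V=cv2.split(hsv)
def fit(m,z,c,lo,hi,flt=lambda u,v:True):
    P=np.array([onz(w,(u,v),z)[:2] for v,u in np.argwhere(m) if flt(u,v)])
    r=np.hypot(*(P-c).T);P=P[(r>lo)&(r<hi)]
    f=least_squares(lambda q:np.hypot(P[:,0]-q[0],P[:,1]-q[1])-q[2],[*c,(lo+hi)/2],loss="soft_l1")
    return f.x.round(2),len(P),np.abs(f.fun).mean().round(2)
m=(V>195)&(S<30)
print("rim",fit(m,210,[592.5,-28.5],73,90,lambda u,v:v<225 and (u<240 or u>398 or v<105)))
e=cv2.Canny(w["color"],60,150)>0
print("collar",fit(e,101,[592.5,-28.5],24,32,lambda u,v:v<182))
print("floor",fit(e,95,[592.5,-28.5],70,82,lambda u,v:v<200))
# hub top circle z=335
f=fit(e,335,[591.7,-31.4],17,23,lambda u,v:v>285 and 270<u<370);print("hub",f)
a=onz(w,(281,295),335);b=onz(w,(358,290),335);print("bar",np.arctan2(*(b-a)[1::-1]),(a+b)/2)
# base edge / handle yaw
hm=(V<60);hm[:, :300]=0;hm[:,365:]=0;hm[:20]=0;hm[92:]=0
print("handle",cv2.minAreaRect(np.argwhere(hm)[:,::-1].astype(np.float32)),blobs(hm,40))
```

```text
rim (array([594.86, -25.92,  81.09]), 1777, np.float64(1.83))
collar (array([594.55, -25.4 ,  28.89]), 105, np.float64(0.77))
floor (array([593.14, -28.76,  76.83]), 553, np.float64(3.26))
hub (array([592.68, -30.24,  19.54]), 164, np.float64(1.18))
bar -1.1067612786504744 [591.93975599 -29.34026897 335.        ]
handle ((328.0049743652344, 57.95050048828125), (53.73200988769531, 61.393798828125), 5.710593223571777) [([328.2, 58.2], [300, 27, 55, 64, 658])]
```

```bash
python3 go.py 593.2 -27.6 242 0.38
```

```text
pos [591.7 -31.4 313.1] th 0.381 F [-0.3 -0.8 -1.8] w 37.5 g 60.5 j6 1.73 t 5.675
turn [-0.     0.001  0.001] shift [ 2.9 -3.  71.1]
```

Call:
carry_out(motion=[[0, 0, 0, 2.9, -3, 20, -0.5], [0, 0, 0, 2.9, -3, 45, -0.5], [0, 0, 0, 2.9, -3, 64, -0.5], [0, 0, 0, 2.9, -3, 71, -0.5], [0, 0, 0, 2.9, -3, 71, -0.5]])

```text
clock: 6.3
position: [593.6, -27.5, 242.4]
ee_rot: [0.982, 0.19, -0.0, 0.0]
contact_force: [-0.1, -0.1, -0.6]
gripper_width: 37.9
grasp_force: 60.5
```

```bash
python3 go.py 593.2 -27.6 215 0.38
```

```text
pos [593.6 -27.5 242.4] th 0.382 F [-0.1 -0.1 -0.6] w 37.9 g 60.5 j6 1.73 t 6.3
turn [0.    0.    0.002] shift [-0.4 -0.1 27.4]
```

Now I creep over the shaft top and watch the force.

Call:
carry_out(motion=[[0, 0, 0, 0, 0, 4, -0.5], [0, 0, 0, 0, 0, 7, -0.5], [0, 0, 0, 0, 0, 10, -0.5], [0, 0, 0, 0, 0, 10, -0.5]])

```text
clock: 6.8
position: [593.6, -27.0, 232.1]
ee_rot: [0.982, 0.19, -0.0, -0.0]
contact_force: [0.2, -0.6, -1.8]
gripper_width: 37.5
grasp_force: 60.5
```

Call:
carry_out(motion=[[0, 0, 0, 0, 0, 9, -0.5], [0, 0, 0, 0, 0, 18, -0.5], [0, 0, 0, 0, 0, 27, -0.5], [0, 0, 0, 0, 0, 36, -0.5], [0, 0, 0, 0, 0, 38, -0.5]])

```text
clock: 7.42
position: [593.3, -27.1, 193.2]
ee_rot: [0.982, 0.19, -0.001, -0.0]
contact_force: [-0.2, -0.5, -1.1]
gripper_width: 37.6
grasp_force: 60.5
```

Call:
carry_out(motion=[[0, 0, 0, 0, 0, 2, -0.5], [0, 0, 0, 0, 0, 4, -0.5], [0, 0, 0, 0, 0, 6, -0.5], [0, 0, 0, 0, 0, 6, -0.5]])

```text
clock: 7.92
position: [593.7, -27.0, 188.3]
ee_rot: [0.982, 0.19, -0.0, 0.0]
contact_force: [0.3, 0.2, -0.8]
gripper_width: 37.9
grasp_force: 60.5
```

Call:
carry_out(motion=[[0, 0, 0, 0, 0, 2, -0.5], [0, 0, 0, 0, 0, 4, -0.5], [0, 0, 0, 0, 0, 6, -0.5], [0, 0, 0, 0, 0, 6, -0.5]])

```text
clock: 8.43
position: [593.6, -27.0, 182.0]
ee_rot: [0.982, 0.19, -0.0, -0.0]
contact_force: [0.2, 0.1, -2.0]
gripper_width: 37.6
grasp_force: 60.5
```

Call:
carry_out(motion=[[0, 0, 0, 0, 0, 2, -0.5], [0, 0, 0, 0, 0, 4, -0.5], [0, 0, 0, 0, 0, 6, -0.5], [0, 0, 0, 0, 0, 7, -0.5], [0, 0, 0, 0, 0, 7, -0.5]])

```text
clock: 9.05
position: [593.7, -27.0, 175.2]
ee_rot: [0.982, 0.19, -0.0, -0.0]
contact_force: [0.1, -0.2, -1.6]
gripper_width: 37.5
grasp_force: 60.5
```

Call:
carry_out(motion=[[0, 0, 0, 0, 0, 0.7, -0.5], [0, 0, 0, 0, 0, 1.4, -0.5], [0, 0, 0, 0, 0, 1.4, -0.5]])

```text
clock: 9.43
position: [593.8, -27.0, 174.1]
ee_rot: [0.982, 0.19, 0.0, 0.0]
contact_force: [-0.4, 0.7, -0.7]
gripper_width: 38.0
grasp_force: 60.6
```

Call:
carry_out(motion=[[0, 0, 0, 0, 0, 0.5, -0.5], [0, 0, 0, 0, 0, 1, -0.5], [0, 0, 0, 0, 0, 1, -0.5]])

```text
clock: 9.8
position: [593.9, -26.9, 174.1]
ee_rot: [0.982, 0.191, 0.001, 0.0]
contact_force: [-2.3, 0.9, 5.2]
gripper_width: 37.9
grasp_force: 61.1
```

Contact came at TCP 174.1, which puts the foot at 101, so the blade is home. Now I release it and rise.

Call:
carry_out(motion=[[0, 0, 0, 0, 0, -0.7, 0.4], [0, 0, 0, 0, 0, -0.7, 0.4], [0, 0, 0, 0, 0, -0.7, 0.4], [0, 0, 0, 0, 0, -0.7, 0.4]])

```text
clock: 10.3
position: [593.7, -27.0, 173.4]
ee_rot: [0.982, 0.19, -0.0, 0.0]
contact_force: [-0.1, -0.1, 0.6]
gripper_width: 59.7
grasp_force: 0.0
```

Call:
carry_out(motion=[[0, 0, 0, 0, 0, -10, 0.4], [0, 0, 0, 0, 0, -30, 0.4], [0, 0, 0, 0, 0, -70, 0.4], [0, 0, 0, 0, 0, -120, 0.4], [0, 0, 0, 0, 0, -160, 0.4]])

```text
clock: 10.92
position: [593.9, -27.1, 336.8]
ee_rot: [0.982, 0.191, 0.001, 0.0]
contact_force: [1.2, 0.4, -0.1]
gripper_width: 60.0
grasp_force: 0.0
```

```bash
python3 - <<'E'
from h import *
w=snap("wrist","4");cv2.imwrite("pics/m5.png",w["color"])
print(proj(w,[593.5,-27.5,196]),proj(w,[593.5,-27.5,210]))
E
python3 go.py 485 324 250 -1.363
```

```text
[321.29366928 189.85678878] [321.40099859 194.20224609]
pos [596.  -27.5 343.1] th 0.384 F [ 1.  -0.8  4.4] w 59.5 g 0.0 j6 1.73 t 10.975
turn [-0.007 -0.014  1.747] shift [  27.6 -368.    91.4]
```

View pics/m5.png

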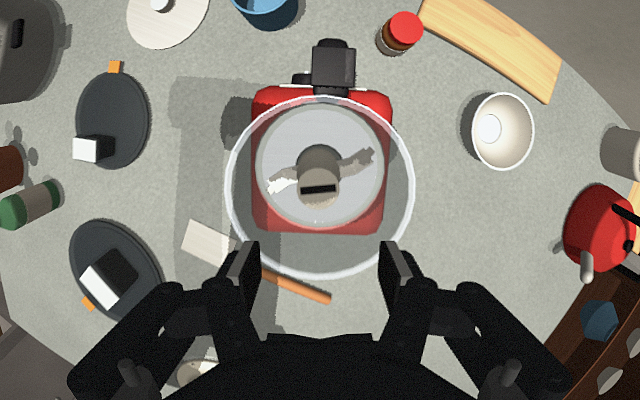

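The blade sits centred in the bowl at (319,187) with its cutters low and nothing else moved. The roof square is at (333,67). Now I fly to the lid while a script measures the processor yaw from this picture.

Call:
carry_out(motion=[[0, 0, 0.18, 3, -37, 2, 0.4], [0, 0, 0.36, 6, -74, 4, 0.6], [0, 0, 0.54, 9, -111, 8, 0.8], [0, 0, 0.72, 12, -148, 12, 1], [0, 0, 0.9, 15, -200, 20, 1]])

```text
clock: 11.6
position: [532.7, 164.9, 314.4]
ee_rot: [0.966, -0.259, 0.001, -0.001]
contact_force: [0.8, 0.7, -0.4]
gripper_width: 85.7
grasp_force: 0.0
```

```bash
python3 - <<'E'
from h import *
w=load("wrist4");t=load("top0");c=np.array([594.5,-26.2])
p=onz(w,(333.5,67),223)[:2]-c;print("roof",p,np.hypot(*p),np.arctan2(p[1],p[0])+.052)
hsv=cv2.cvtColor(w["color"],cv2.COLOR_BGR2HSV);H,S,V=cv2.split(hsv)
m=((H<8)|(H>172))&(S>140)&(V>60);m[:,:240]=0;m[:,400:]=0;m[240:]=0;m[:80]=0
# left and right edges rows 110-220
for side in(0,1):
    L=[]
    for v in range(125,215):
        k=np.flatnonzero(m[v]); 
        if len(k): L.append(onz(w,((k[0] if side==0 else k[-1]),v),70)[:2])
    L=np.array(L);vx,vy,_,_=cv2.fitLine(L.astype(np.float32),cv2.DIST_HUBER,0,.01,.01).ravel();print("edge yaw",np.arctan2(vy,vx),len(L))
o=(H>=5)&(H<=20)&(S>170)&(V>120);o[:, :90]=0;o[:,140:]=0;o[90:]=0;print(blobs(o,8))
E
python3 go.py 485 324 220 -1.363
```

```text
roof [99.92067404 29.84971293] 104.28397030493743 0.34229501686380737
edge yaw 0.7451956 12
edge yaw 0.84676355 12
[([115.0, 64.5], [110, 61, 11, 12, 47])]
pos [532.7 164.9 314.4] th -0.524 F [ 0.8  0.7 -0.4] w 85.7 g 0.0 j6 0.46 t 11.6
turn [-0.002 -0.001  0.839] shift [-121.1 -113.7   94.5]
```

Call:
carry_out(motion=[[0, 0, 0.17, -30, -28, 15, 1], [0, 0, 0.34, -60, -56, 40, 1], [0, 0, 0.51, -90, -84, 65, 1], [0, 0, 0.68, -121, -114, 94, 1], [0, 0, 0.84, -121, -114, 94, 1]])

```text
clock: 12.22
position: [482.2, 324.7, 217.1]
ee_rot: [0.778, -0.628, -0.0, 0.002]
contact_force: [0.7, 0.2, 0.8]
gripper_width: 85.4
grasp_force: 0.0
```

Call:
carry_out(motion=[[0, 0, 0, 0, 0, 0, 1]])

```text
clock: 12.35
position: [483.9, 323.5, 219.7]
ee_rot: [0.779, -0.626, 0.0, 0.0]
contact_force: [-0.4, 0.1, 1.0]
gripper_width: 85.1
grasp_force: 0.0
```

```bash
python3 - <<'E'
from h import *
w=snap("wrist","5");cv2.imwrite("pics/m6.png",w["color"])
print(proj(w,[485,324,75]),proj(w,[617,352,10.5]),proj(w,[524.5,332.6,10]))
hsv=cv2.cvtColor(w["color"],cv2.COLOR_BGR2HSV);H,S,V=cv2.split(hsv)
print("orange",blobs((H>=5)&(H<=20)&(S>170)&(V>120),60))
E
python3 go.py 485 324 110 -1.363
```

```text
[317.96971949 185.16336196] [202.54970234 170.46464865] [282.0666285  170.21911608]
orange []
pos [484.1 323.2 220.1] th -1.354 F [-0.7 -0.5  0.5] w 85.4 g 0.0 j6 -0.65 t 12.4
turn [-0.001  0.     0.009] shift [ -0.5  -0.9 110.1]
```

View pics/m6.png

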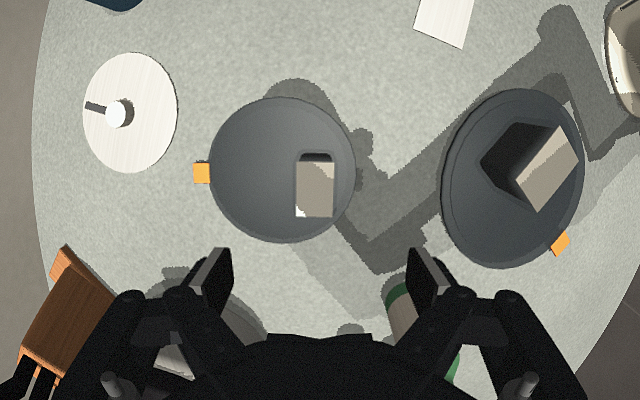

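The small lid's chute top is centred at (315,190) with corners (296,163), (334,163), (334,217) and (296,217), and its tab is at (202,172). The oil bottle stands at lower right, at about (395,295), close to the right finger, so I check that clearance before going down.

Run:
```python
from h import *
w=load("wrist5");t=load("top0");s=load("side0")
print("chute",tri(ray(w,(315,190)),ray(t,(227.8,219.3))),tri(ray(w,(315,190)),ray(s,(304,170.3))))
a=onz(w,(202,172.5),10.5);b=onz(w,(315,190),75);print("tab",a,"yaw",np.arctan2(*(a-b)[1::-1]),np.hypot(*(a-b)[:2]))
e1=onz(w,(296,163),75)-onz(w,(296,217),75);print("edge yaw",np.arctan2(e1[1],e1[0])+np.pi/2)
for n,d in(("t",t),("s",s),("w",w)):
    H,S,V=cv2.split(cv2.cvtColor(d["color"],cv2.COLOR_BGR2HSV));m=(H>45)&(H<85)&(S>70)&(V>25);print(n,blobs(m,25))
P,_=tri(ray(t,(164,275)),ray(s,(263,126)));print("bottle cap?",P)
print("bottle base side",onz(s,(263.5,167),0))
```

```text
chute (array([486.09770311, 324.55950768,  84.88780594]), np.float64(3.971892466637552)) (array([486.25983869, 329.82600665,  72.38883156]), np.float64(0.5648416946678665))
tab [617.38734888 354.56322353  10.5       ] yaw 0.19271955384931164 133.1912566590354
edge yaw 0.19799278100920992
t [([175.1, 273.5], [164, 263, 22, 22, 330])]
s [([261.6, 140.3], [255, 127, 15, 23, 228]), ([263.9, 165.9], [257, 163, 14, 6, 54])]
w [([395.1, 293.8], [385, 282, 23, 31, 258]), ([452.2, 369.7], [444, 353, 15, 32, 190])]
bottle cap? [329.24595794 478.73064616 189.9755623 ]
bottle base side [322.22549393 457.93643248   0.        ]
```

```bash
python3 go.py 486 325 45 -1.371
```

```text
pos [484.1 323.2 220.1] th -1.354 F [-0.7 -0.5  0.5] w 85.4 g 0.0 j6 -0.65 t 12.4
turn [-0.001  0.     0.017] shift [ -1.3  -2.  175.2]
```

Call:
carry_out(motion=[[0, 0, 0.017, -1.3, -2, 50, 1], [0, 0, 0.017, -1.3, -2, 100, 1], [0, 0, 0.017, -1.3, -2, 140, 1], [0, 0, 0.017, -1.3, -2, 165, 1], [0, 0, 0.017, -1.3, -2, 175, 1]])

```text
clock: 13.02
position: [485.8, 323.9, 43.8]
ee_rot: [0.773, -0.634, 0.0, 0.001]
contact_force: [0.4, 0.7, 0.4]
gripper_width: 85.7
grasp_force: 0.0
```

Call:
carry_out(motion=[[0, 0, 0, 0, 0, 0, 1], [0, 0, 0, 0, 0, 0, -0.4], [0, 0, 0, 0, 0, 0, -0.4], [0, 0, 0, 0, 0, 0, -0.4], [0, 0, 0, 0, 0, 0, -0.4]])

```text
clock: 13.65
position: [486.4, 325.5, 46.0]
ee_rot: [0.773, -0.634, 0.0, -0.001]
contact_force: [-0.6, -0.7, 5.4]
gripper_width: 41.1
grasp_force: 62.3
```

Call:
carry_out(motion=[[0, 0, 0, 0, 0, 0, -0.4], [0, 0, 0, 0, 0, 0, -0.4]])

```text
clock: 13.9
position: [486.4, 325.5, 46.0]
ee_rot: [0.773, -0.634, 0.0, -0.001]
contact_force: [0.1, -0.4, 5.6]
gripper_width: 41.5
grasp_force: 62.3
```

Call:
carry_out(motion=[[0, 0, 0, 0, 0, -20, -0.4], [0, 0, 0, 0, 0, -70, -0.4], [0, 0, 0, 0, 0, -130, -0.4], [0, 0, 0, 0, 0, -190, -0.4], [0, 0, 0, 0, 0, -250, -0.4]])

```text
clock: 14.52
position: [484.6, 324.1, 295.4]
ee_rot: [0.773, -0.634, -0.001, 0.001]
contact_force: [0.9, 1.0, -3.3]
gripper_width: 41.5
grasp_force: 61.7
```

```bash
python3 - <<'E'
from h import *
w=snap("wrist","6");cv2.imwrite("pics/m7.png",w["color"])
from bench import read_state
s=read_state();M=R.from_quat(s["ee_rot"]).as_matrix();p=s["position"]
f=M[:,1] # tool y
f=f if f[0]>0 else -f
print("pred centre px",proj(w,p+40*f+np.array([0,0,-33])),"tab",proj(w,p+134*f+np.array([0,0,-35.5])))
H,S,V=cv2.split(cv2.cvtColor(w["color"],cv2.COLOR_BGR2HSV))
o=(H>=5)&(H<=22)&(S>150)&(V>100);print(blobs(o,60))
E
python3 go.py 558 -58 300 -0.80
```

```text
pred centre px [238.97765264 244.40267705] tab [104.96649696 236.72561521]
[]
pos [488.2 325.9 305.7] th -1.372 F [3.6 0.4 6.8] w 41.5 g 61.8 j6 -0.67 t 14.575
turn [-0.015  0.002 -0.572] shift [390.2   7.3   3.3]
```

View pics/m7.png

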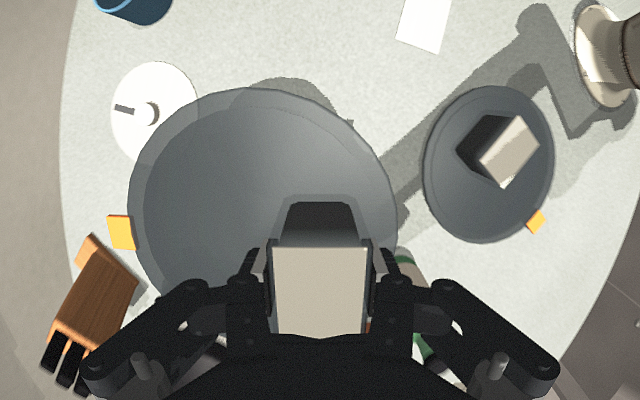

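The lid hangs level in the grip. Its tab is at (121,233) and the flange outline passes (129,205), (160,133), (245,88), (350,127) and (397,215). I'll derive the lid centre and yaw relative to the tool.

Run:
```python
from h import *
from scipy.optimize import least_squares
w=load("wrist6");cam=np.asarray(w["position"])
H,S,V=cv2.split(cv2.cvtColor(w["color"],cv2.COLOR_BGR2HSV))
# tool pose from camera: camera is 72.5 along tool x, -1.6 y, 128 behind at start pose
th=-1.372;p=np.array([488.2,325.9,305.7])
print("cam off",(cam-p).round(1))
X=np.array([np.cos(th),np.sin(th)]);Y=np.array([np.sin(th),-np.cos(th)])
e=cv2.Canny(cv2.GaussianBlur(w["color"],(5,5),1),40,100)>0
o=blobs((H>=10)&(H<=28)&(S>120)&(V>150),40);print(o)
for z in(305.7-33,305.7-43):
    q=np.array([onz(w,c,z)[:2]-p[:2] for c in[(129,205),(160,133),(195,103),(245,88),(300,97),(350,127),(385,175),(397,215)]])
    L=np.c_[q@X,q@Y]
    f=least_squares(lambda a:np.hypot(L[:,0]-a[0],L[:,1]-a[1])-a[2],[0,-40,86]);print(z,"centre tool xy, r",f.x.round(1),f.fun.round(1))
    t=onz(w,(121,233),z+2.5-5)[:2]-p[:2];t=np.array([t@X,t@Y]);d=t-f.x[:2];print("tab tool",t.round(1),"dist",np.hypot(*d),"dir world",np.arctan2(*(d[0]*X+d[1]*Y)[::-1]))
```

```text
cam off [ 10.9 -72.1 117.5]
[([535.1, 221.2], [526, 210, 19, 24, 227]), ([120.4, 232.2], [106, 216, 30, 35, 736]), ([85.9, 251.8], [75, 236, 24, 34, 344]), ([71.7, 336.7], [47, 318, 52, 41, 545])]
272.7 centre tool xy, r [  3.5 -31.6  77.8] [ 0.6 -1.4  0.1  1.   0.3 -0.2 -0.5  0.2]
tab tool [   2.5 -120.7] dist 89.0323478731747 dir world 0.20974595849495806
262.7 centre tool xy, r [ -1.1 -34.   82.9] [ 0.6 -1.5  0.1  1.   0.3 -0.2 -0.5  0.2]
tab tool [  -2.1 -128.8] dist 94.81408316484975 dir world 0.20895612128635788
```

```bash
python3 go.py 565.4 -54.8 300 -0.82
```

```text
pos [488.2 325.9 305.7] th -1.372 F [3.6 0.4 6.8] w 41.5 g 61.8 j6 -0.67 t 14.575
turn [-0.015  0.002 -0.552] shift [388.5  -0.6   3.5]
```

Call:
carry_out(motion=[[0, 0, -0.05, 25, 0, 0, -0.4], [0, 0, -0.12, 70, 0, 0, -0.4], [0, 0, -0.22, 120, 0, 0, -0.4], [0, 0, -0.32, 170, 0, 0, -0.4], [0, 0, -0.4, 220, 0, 0, -0.4]])

```text
clock: 15.2
position: [527.9, 107.3, 293.2]
ee_rot: [0.884, -0.467, -0.001, 0.001]
contact_force: [0.5, -0.5, -1.7]
gripper_width: 41.7
grasp_force: 61.8
```

```bash
python3 go.py 565.4 -54.8 300 -0.82
```

```text
pos [527.9 107.3 293.2] th -0.971 F [ 0.5 -0.5 -1.7] w 41.7 g 61.8 j6 0.1 t 15.2
turn [ 0.002  0.001 -0.151] shift [155.   60.6  -6.9]
```

Call:
carry_out(motion=[[0, 0, -0.05, 45, 17, -5, -0.4], [0, 0, -0.1, 90, 35, -5, -0.4], [0, 0, -0.15, 130, 51, -5, -0.4], [0, 0, -0.15, 150, 60, -5, -0.4], [0, 0, -0.15, 150, 60, -5, -0.4]])

```text
clock: 15.82
position: [562.6, -50.2, 297.9]
ee_rot: [0.916, -0.402, -0.002, 0.001]
contact_force: [0.3, 1.4, -3.0]
gripper_width: 41.6
grasp_force: 61.7
```

Call:
carry_out(motion=[[0, 0, 0, 0, 0, 0, -0.4], [0, 0, 0, 0, 0, 0, -0.4]])

```text
clock: 16.08
position: [563.1, -47.9, 299.3]
ee_rot: [0.917, -0.4, -0.0, 0.0]
contact_force: [-0.0, 0.9, -1.8]
gripper_width: 41.4
grasp_force: 61.7
```

```bash
python3 - <<'E'
from h import *
for n in("top","wrist","side"): snap(n,"7")
w=load("wrist7");c=[593.7,-27,212.5]
P=lambda a,r,z:proj(w,[593.7+r*np.cos(a),-27+r*np.sin(a),z]).round(0)
print("roof",P(.335-.05,106,223),"lock mouth",P(.335+.12,100,223))
t=load("top7");s=load("side7")
m=np.hstack([w["color"][:, 60:460],np.vstack([cv2.resize(t["color"][140:215,290:390],(400,300))[:200],cv2.resize(s["color"][150:260,290:400],(400,400))[:200]])])
cv2.imwrite("pics/m8.png",m)
E
python3 go.py 565.4 -54.8 262 -0.82
```

```text
roof [143. 141.] lock mouth [144. 165.]
pos [563.3 -48.1 299.6] th -0.823 F [-0.2  0.7 -1.7] w 41.5 g 61.7 j6 0.55 t 16.225
turn [-0.     0.    -0.003] shift [ 6.3  3.1 37.6]
```

View pics/m8.png

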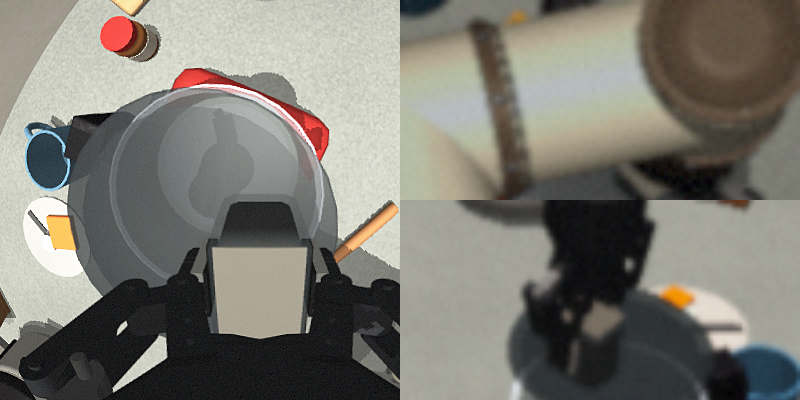

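The tab is at crop (62,233), well on the +y side of the black handle at (95,130). The blade shows through the lid, home in the bowl. Now I correct the position and go down.

Call:
carry_out(motion=[[0, 0, 0, 3, 1.5, 10, -0.4], [0, 0, 0, 6.3, 3.1, 22, -0.4], [0, 0, 0, 6.3, 3.1, 32, -0.4], [0, 0, 0, 6.3, 3.1, 37, -0.4], [0, 0, 0, 6.3, 3.1, 37, -0.4]])

```text
clock: 16.85
position: [565.3, -55.6, 262.1]
ee_rot: [0.916, -0.4, -0.0, 0.0]
contact_force: [0.1, 0.3, -1.9]
gripper_width: 41.5
grasp_force: 61.9
```

```bash
python3 go.py 565.4 -54.8 258 -0.82
```

```text
pos [565.3 -55.6 262.1] th -0.824 F [ 0.1  0.3 -1.9] w 41.5 g 61.9 j6 0.56 t 16.85
turn [ 0.001  0.001 -0.004] shift [-0.5 -0.6  4.1]
```

Call:
carry_out(motion=[[0, 0, 0, -0.5, -0.5, 2, -0.4], [0, 0, 0, -0.5, -0.5, 4, -0.4], [0, 0, 0, -0.5, -0.5, 6, -0.4], [0, 0, 0, -0.5, -0.5, 7, -0.4], [0, 0, 0, -0.5, -0.5, 7, -0.4]])

```text
clock: 17.48
position: [565.4, -54.8, 255.6]
ee_rot: [0.916, -0.4, -0.0, 0.0]
contact_force: [0.0, -0.3, -2.7]
gripper_width: 41.8
grasp_force: 61.9
```

Call:
carry_out(motion=[[0, 0, 0, 0, 0, 1.5, -0.4], [0, 0, 0, 0, 0, 3, -0.4], [0, 0, 0, 0, 0, 4, -0.4], [0, 0, 0, 0, 0, 4, -0.4]])

```text
clock: 17.98
position: [565.4, -54.8, 251.5]
ee_rot: [0.916, -0.4, -0.0, 0.0]
contact_force: [0.2, -0.0, -2.2]
gripper_width: 41.4
grasp_force: 61.9
```

Call:
carry_out(motion=[[0, 0, 0, 0, 0, 1, -0.4], [0, 0, 0, 0, 0, 2, -0.4], [0, 0, 0, 0, 0, 2.7, -0.4], [0, 0, 0, 0, 0, 2.7, -0.4]])

```text
clock: 18.48
position: [565.4, -54.8, 248.8]
ee_rot: [0.916, -0.4, -0.0, 0.0]
contact_force: [-0.1, -0.1, -2.6]
gripper_width: 41.1
grasp_force: 61.9
```

Call:
carry_out(motion=[[0, 0, 0, 0, 0, 0.7, -0.4], [0, 0, 0, 0, 0, 1.4, -0.4], [0, 0, 0, 0, 0, 1.8, -0.4], [0, 0, 0, 0, 0, 1.8, -0.4]])

```text
clock: 18.98
position: [565.6, -55.0, 248.0]
ee_rot: [0.916, -0.4, 0.001, -0.0]
contact_force: [-2.4, -1.1, 3.6]
gripper_width: 41.2
grasp_force: 62.4
```

Call:
carry_out(motion=[[0, 0, 0.06, -2.4, 0, -0.3, -0.4], [0, 0, 0.12, -4.8, -0.1, -0.3, -0.4], [0, 0, 0.18, -7.1, -0.4, -0.3, -0.4], [0, 0, 0.24, -9.5, -0.8, -0.3, -0.4], [0, 0, 0.3, -11.8, -1.4, -0.3, -0.4]])

```text
clock: 19.6
position: [559.0, -45.0, 248.0]
ee_rot: [0.846, -0.533, 0.001, -0.001]
contact_force: [-1.0, -0.0, 2.2]
gripper_width: 41.3
grasp_force: 62.2
```

```bash
cat > st.py <<'E'
from bench import read_state;import numpy as np
from scipy.spatial.transform import Rotation as R
s=read_state();m=R.from_quat(s["ee_rot"]).as_matrix();p=np.array(s["position"]);a=np.arctan2(m[1,0],m[0,0])
F=np.array(s["contact_force"]);T=np.array(s["wrist_torque"])
print(p.round(1),"lidyaw",round(a+1.575,3),"F",F.round(1),"T",T.round(2),"t",s["clock"])
d=np.array([593.7,-27])-p[:2];print("c in tool",(m[:2,0]@d).round(1),(m[:2,1]@d).round(1),"tilt",m[2].round(3))
E
python3 st.py
```

```text
[559. -45. 248.] lidyaw 0.45 F [-1.  -0.   2.2] T [0.26 0.11 0.18] t 19.6
c in tool -1.3 -39.1 tilt [ 0.001 -0.002 -1.   ]
```

Call:
carry_out(motion=[[0, 0, 0.03, -1.2, 0, 0, -0.4], [0, 0, 0.06, -2.4, 0, 0, -0.4], [0, 0, 0.08, -3.2, 0, 0, -0.4], [0, 0, 0.09, -3.6, 0, 0, -0.4], [0, 0, 0.09, -3.6, 0, 0, -0.4]])

```text
clock: 20.23
position: [557.5, -41.9, 248.0]
ee_rot: [0.821, -0.57, 0.001, -0.001]
contact_force: [0.8, -0.1, 4.2]
gripper_width: 41.7
grasp_force: 62.5
```

```bash
python3 st.py
```

```text
[557.5 -41.9 248. ] lidyaw 0.361 F [ 0.8 -0.1  4.2] T [ 0.38 -0.27  0.03] t 20.225
c in tool -1.3 -39.2 tilt [ 0.    -0.002 -1.   ]
```

Now in small steps until the stop shows in the force or torque.

Call:
carry_out(motion=[[0, 0, 0.015, -0.6, 0, 0, -0.4], [0, 0, 0.03, -1.2, 0, 0, -0.4], [0, 0, 0.03, -1.2, 0, 0, -0.4]])

```text
clock: 20.6
position: [556.9, -40.8, 248.0]
ee_rot: [0.813, -0.583, 0.001, -0.0]
contact_force: [0.8, -0.7, 5.0]
gripper_width: 41.3
grasp_force: 62.7
```

```bash
python3 st.py
```

```text
[556.9 -40.8 248. ] lidyaw 0.331 F [ 0.8 -0.7  5. ] T [ 0.34 -0.23  0.07] t 20.6
c in tool -1.3 -39.2 tilt [ 0.001 -0.002 -1.   ]
```

Call:
carry_out(motion=[[0, 0, 0.015, -0.6, 0, 0, -0.4], [0, 0, 0.03, -1.2, 0, 0, -0.4], [0, 0, 0.03, -1.2, 0, 0, -0.4]])

```text
clock: 20.98
position: [556.3, -38.6, 248.0]
ee_rot: [0.806, -0.592, 0.0, -0.001]
contact_force: [-1.4, 4.6, 6.0]
gripper_width: 41.3
grasp_force: 62.9
```

```bash
python3 st.py
```

```text
[556.3 -38.6 248. ] lidyaw 0.307 F [-1.4  4.6  6. ] T [1.25 0.1  1.6 ] t 20.975
c in tool 0.1 -39.1 tilt [-0.    -0.001 -1.   ]
```

Torque about z rose to 1.6 N m, so the tab is against the stop. Now I let go.

Call:
carry_out(motion=[[0, 0, 0, 0, 0, -0.5, 0.6], [0, 0, 0, 0, 0, -0.5, 0.6], [0, 0, 0, 0, 0, -0.5, 0.9], [0, 0, 0, 0, 0, -0.5, 0.9]])

```text
clock: 21.48
position: [555.9, -39.9, 247.5]
ee_rot: [0.804, -0.595, -0.0, 0.0]
contact_force: [-0.1, -0.5, -0.2]
gripper_width: 81.2
grasp_force: 0.0
```

Call:
carry_out(motion=[[0, 0, 0, 0, 0, -15, 0.9], [0, 0, 0, 0, 0, -45, 0.9], [0, 0, 0, 0, 0, -90, 0.9], [0, 0, 0, 0, 0, -100, 0.9], [0, 0, 0, 0, 0, -100, 0.9]])

```text
clock: 22.1
position: [556.2, -39.6, 349.1]
ee_rot: [0.804, -0.595, 0.001, -0.001]
contact_force: [0.2, 0.5, -0.6]
gripper_width: 81.0
grasp_force: 0.0
```

Run:
```python
from h import *
w=snap("wrist","8")
cv2.imwrite("pics/m9.png",cv2.resize(w["color"][60:310,80:400],None,fx=2.3,fy=2.3))
H,S,V=cv2.split(cv2.cvtColor(w["color"],cv2.COLOR_BGR2HSV))
for c,st in blobs((H>=8)&(H<=28)&(S>120)&(V>120),10):
    p=onz(w,c,212.5)[:2]-[594.2,-26.6];
    if np.hypot(*p)<130: print(c,st,np.hypot(*p),np.arctan2(p[1],p[0]))
```

```text
[172.2, 100.9] [165, 88, 12, 29, 63] 125.38366885727724 -0.4276611703932196
[185.2, 193.6] [180, 182, 11, 25, 187] 87.86040471180712 0.34967218780402165
```

View pics/m9.png

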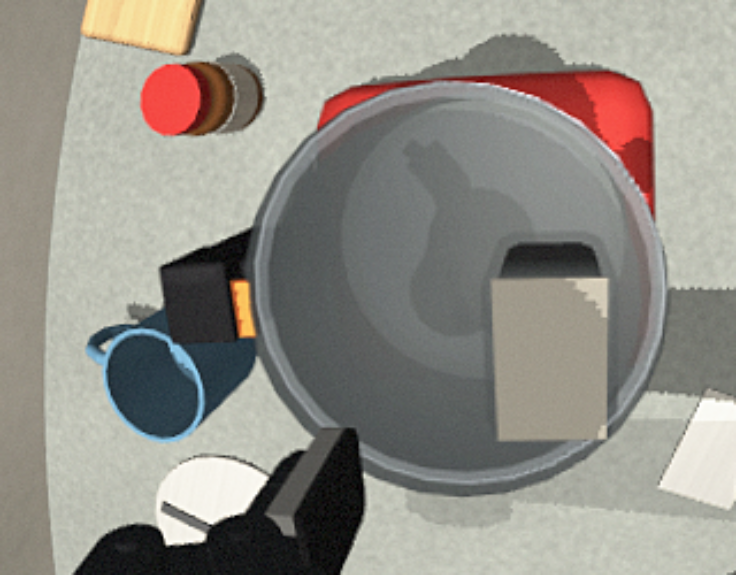

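The tab at crop (243,308) lies under the roof, its +y edge level with the roof's +y end as it must be when locked. The lid sits flat and concentric, and the gripper is clear.

```bash
python3 -c "
from bench import *
print(job_done())"
```

```text
the job is handed in; nothing more can be done
None
```

The job is handed in at about 22 s: the blade dropped home on the shaft without forcing, the small lid is turned against its stop in the lock, and the gripper is clear of everything.

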